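# Fold down the ratchet bench jack

### The job

The bench jack's lifting arm is up and locked by its ratchet pawl. With the fingers only, press the pawl's thumb plate down all the way to swing the pawl free of the teeth, then push the arm down past the teeth until it lies fully down on its rest post. Never raise the arm, leave the pawl free, and leave the other things on the bench where they are.

Things in the scene. Friction and masses are not known exactly. Their poses are not given: they have to be found in the camera images.
- jack: Bench jack's fixed base: grey steel plate 350 x 100 x 12 mm, from 230 mm on its -x side to 120 mm on its +x side. Origin on the bench straight below the arm's pivot. The lifting arm points to its -x, the pawl's thumb plate to its +x; both hinge pins run along y; z is up. Pivot cheeks rise to 146 mm; the rest post, 121 mm tall, stands at x = -150 mm.
- jack_pivot (a point): Point on the axis of the lifting arm's hinge pin, 130 mm above the bench, straight above the jack's origin. The hinge axis is level, along the jack's y.
- cross_bar (a point): Point on the upper side, halfway along, of the round steel cross bar at the arm's end, where to push. Bar 24 mm thick, 80 mm long, level, along the jack's y; its centre line 190 mm from the hinge axis. The point turns with the arm: 190 mm along it and 14 mm square off its middle line. Arm down: 144 mm above the bench. The arm is a dark bar 24 mm wide, 18 mm thick.
- jack_arm (a joint): Angle of the lifting arm in rad: 0 = level, fully down on its rest post; about 0.84 to 0.92 (end up) at the start. Stiff hinge: the arm stays where it is left and needs about 5 to 10 N of downward push on the cross bar, once the pawl is free; with the pawl in the teeth it is blocked after at most 0.1 rad.
- pawl_plate (a point): Centre of the top of the pawl's thumb plate: ribbed steel, 44 mm (jack's x) x 46 mm, 6 mm thick, on the side of the pivot away from the arm. 81 mm above the bench and 158 mm from the jack's origin with the pawl in the teeth; goes down about 24 mm when pressed, turning about a level pin 110 mm nearer the arm, 60 mm above the bench. A wide gripper has most room lying along the jack's y.
- pawl (a joint): Angle of the pawl in rad: 0 = in the teeth, 0.22 = fully free (plate down). Stiff friction pivot: pressing the plate takes about 5 to 6 N all the way and the pawl stays where it is left. The nose has left the teeth from about 0.16 rad (18 mm at the plate) on.
- wrench: Loose steel open-ended wrench, 180 mm long, lying beside the jack; leave alone. Origin at its underside.
- screwdriver: Loose screwdriver with a wooden handle, 170 mm long, lying beside the jack; leave alone. Origin at its underside.
- socket: Loose steel socket, an upright tube 28 mm across and 32 mm tall, near the pawl's plate beside the base; leave alone. Origin at its underside.
- tin: Loose paint tin, 90 mm across, 110 mm tall; leave alone. Origin at its underside.
- jar: Loose glass jar, 64 mm across, 90 mm tall; leave alone. Origin at its underside.
- hammer: Loose hammer, 260 mm long, lying to the right of the jack; leave alone. Origin at its underside.
- woodblock: Loose wooden block 100 x 45 x 40 mm; leave alone. Origin at its underside.

How it is judged (in metres and radians):
On the way, in this order (a step that is already met when the one before it is completed fails the run):
1. the pawl is pressed free while the arm is still up (value of joint pawl above 0.16 rad and value of joint jack_arm above 0.6 rad), for 0.1 s.
2. the arm is pushed down onto its rest with the pawl free (value of joint jack_arm below 0.05 rad and value of joint pawl above 0.16 rad), for 0.2 s.
At the end, for the whole second after the job is handed in: The lifting arm is at rest within 0.05 rad (about 10 mm at its end) of fully down, and the pawl is still free (over 0.16 rad of its 0.22) (all of step 2 and velocity of joint jack_arm between -0.05 and 0.05 rad/s); the robot touches nothing.
It fails at once if the arm was raised instead of lowered (value of joint jack_arm above 1.02 rad).
It fails at once if another thing on the bench was moved by more than 25 mm, lifted or knocked over (distance of any of wrench, screwdriver, socket, tin, jar, hammer, woodblock from where it was at the start of the episode above 0.025 m or angle between any of socket, tin, jar's own z axis and vertical above 0.5 rad).
It fails at once if the jack was pushed with the arm or the gripper's body instead of the fingers (contact force between the arm and jack above 10 N).
It also fails if it takes over 58 s, if anything falls off the work surface, if the arm or the gripper's body presses on something with over 40 N, if the wrist force passes 120 N, or if a joint passes its speed limit or range.

### The arm

A 6-joint arm with a two-finger parallel gripper is mounted at the origin on the work surface. World frame = base frame: x ahead of the robot, y to its left, z up, the work surface at z = 0. Lengths are in mm, angles in rad, forces in N, time in s.
With the tool pointing down it reaches from about 400 to 925 mm from the base axis. Payload 3.4 kg.
Tool frame: the origin (TCP) lies on the centre line of the jaws, within the pads' length; the fingertips stand 25 mm ahead of it and the grasp point (between the pads) lies 6 mm ahead of it; z points along the fingers, y is the direction in which the jaws open and shut (so a half turn about z gives the same grasp; the last joint's range is limited). The gripper opens to 85 mm and grips with 20 to 120 N. Pads are 22 mm wide; open, the fingers measure 114 mm over their backs; the gripper's body (76 mm by 85 mm) begins 54 mm behind the grasp point. The pads swing forward as they close: fully open they stand 13 mm farther back than shut.
Start: joints at [-1.397, 0.307, 1.506, -0, 1.328, -0.073], TCP at [141.006, -557.448, 225.805] pointing down, gripper open.
Joint ranges: [-3.12, 3.12], [-1.05, 2.28], [0.14, 2.33], [-1.42, 4.57], [0.1, 2.73], [-2.68, 2.68]. Speed limits (rad/s): [2.57, 2.57, 3.14, 3.14, 3.14, 3.14].

### API

Orientations are given as a rotation vector (axis times angle).
In Python, from cell import manip gives the robot as it stands. The module is installed in compiled form; this text tells all that it offers.
- The arm moves only by the tool arm_command, never from a script. Its argument "steps" is a list of rows, each a list of 7 numbers: the shift along the tool's x, y, z in mm, then the turn, a rotation vector about the tool's x, y, z in degrees, then the closure, from 0 (fully open) to 1 (shut). In form: [[dx, dy, dz, ax, ay, az, hand], ...]. A call has 1 to 12 rows; each row shifts and turns the commanded pose from where the row before left it, along the tool's axes as they then stand; what a row does not reach is not made up. A row lasts 1/12 s, in which the tool goes at most 41.7 mm and 7.16 degrees, less where a joint would pass 70% of its speed; a pose out of reach is approached as far as the arm can. A call with a gripper value outside its range is refused whole. The fingers move at their own pace and stop on an object; the grip force is fixed at half the most. Time passes only in rows, so rows that do not move let the fingers close. It gives the time, the measured TCP pose, the force and the opening at its end, in the units of the state.
- manip.observe(): the state, without advancing time (a new reading comes with each control period).
- manip.camera(name): name is "scene" or "top" or "wrist"; returns (picture, depth): 480x640x3 uint8, red, green, blue; 480x640 float32, mm along the optical axis (not along the pixel's ray), 0 where there is no reading.
- manip.calibration(name): a dict with "vertical_fov" (degrees; the focal length in pixels is half the picture's height over the tangent of half this angle, whatever the lens; pixels are square), "cx", "cy" (the principal point, pixels), "pose" (4x4, takes a point from camera to world coordinates). Camera axes: x right, y up, looking along -z (the intrinsics and any distortion apply to the point x, -y, -z); pixel columns grow to the right and rows downward; lengths in mm; the calibration is good to about 2 mm. The wrist camera is an equidistant fisheye: a pixel r from the principal point sees the ray r / f radians off the axis. A picture is of the moment at which its call begins: read the wrist's pose just before it. calibration takes no time and is no camera call; for the wrist camera it gives the pose at the moment of the call.
- manip.hand_in(): hands the job in, once; it reports no verdict.
The state is a dict: "time_s": time; "joints": joint angles; "joint_vel": joint speeds; "effort": joint torques, N m; "tcp_pos": TCP position; "eef_rot": TCP orientation; "wrist_force": force on the tool from outside, world axes, zero at the start; "torque": the same for the moment, N m; "gripper_width": finger opening in mm.
Only numpy, scipy, OpenCV 4.12 (cv2) and the standard library are available. Lean on these libraries where they do the work, as an engineer would, in place of code of your own. Each camera call takes 0.05 s, during which the arm holds its last target.

## Working session

There is one attempt and no reset: what is moved stays moved. The work goes in short steps, Python scripts to look and compute and a tool call to move; the robot and the scene stay as the last step left them, time stands still between calls to the robot, and variables do not carry over. Pictures are saved under pics/ and viewed, and the job is handed in when it is done.

Besides the shell and the picture viewer there is one more tool, called in YAML: its name, and indented under it one key for each argument. arm_command: Moves the arm, as the interface text tells. Its arguments: {"type":"object","properties":{"steps":{"type":"array"}},"required":["steps"]}

```bash
mkdir -p pics; cat > h.py <<'E'
import numpy as np, cv2
from cell import manip
def snap(n,f):
    cal=manip.calibration(n); p,d=manip.camera(n)
    cv2.imwrite(f'pics/{f}.png',p[:,:,::-1]); np.savez(f'pics/{f}.npz',p=p,d=d,pose=cal['pose'],fov=cal['vertical_fov'],cx=cal['cx'],cy=cal['cy'])
def cloud(f):
    z=np.load(f'pics/{f}.npz'); d=z['d']; F=240/np.tan(np.radians(z['fov']/2))
    v,u=np.mgrid[:480,:640]; x=(u-z['cx'])/F*d; y=-(v-z['cy'])/F*d
    P=np.stack([x,y,-d,np.ones_like(d)],-1)@z['pose'].T
    P=P[...,:3]; P[d==0]=np.nan
    return P,z['p']
E
python3 - <<'E'
from h import *
snap('scene','s0'); snap('top','t0')
print(manip.observe()); print(manip.calibration('top'),manip.calibration('scene'))
E
```

```text
{'time_s': 0.1, 'joints': array([-1.39648746e+00,  3.07488508e-01,  1.50754398e+00,  1.96194682e-05,
        1.32838636e+00, -7.35069265e-02]), 'joint_vel': array([-0.00076508, -0.00234354, -0.00381722, -0.00036924, -0.00030925,
        0.00184625]), 'effort': array([ 1.08293207e-04, -4.58530748e+01, -2.52607638e+01, -1.15490934e-04,
        5.56607789e-03, -1.21717130e-05]), 'tcp_pos': array([ 140.90958482, -556.81565839,  224.97823562]), 'eef_rot': array([-3.11569686e+00, -3.88039915e-01,  1.14579599e-04]), 'wrist_force': array([ 0.33661752, -0.33032179, -0.33588326]), 'torque': array([-0.01657016,  0.00985655,  0.01562042]), 'gripper_width': 85.24923758529998}
{'vertical_fov': 53.66804689000867, 'cx': 314.25910107987823, 'cy': 242.24048692483268, 'pose': array([[-2.60096891e-02,  9.86327793e-01, -1.62729781e-01,
         4.03306877e+02],
       [-9.99430192e-01, -2.21537273e-02,  2.54657237e-02,
         1.22776153e+01],
       [ 2.15124799e-02,  1.63299412e-01,  9.86341987e-01,
         1.12252505e+03],
       [ 0.00000000e+00,  0.00000000e+00,  0.00000000e+00,
         1.00000000e+00]])} {'vertical_fov': 51.21378679340338, 'cx': 326.35916518808915, 'cy': 241.76827791210627, 'pose': array([[-7.59165980e-01, -3.55958255e-01,  5.44941039e-01,
         1.20435315e+03],
       [ 6.50856586e-01, -4.05802577e-01,  6.41646298e-01,
         7.23870416e+02],
       [-7.26081809e-03,  8.41794505e-01,  5.39749286e-01,
         7.19600620e+02],
       [ 0.00000000e+00,  0.00000000e+00,  0.00000000e+00,
         1.00000000e+00]])}
```

View pics/s0.png

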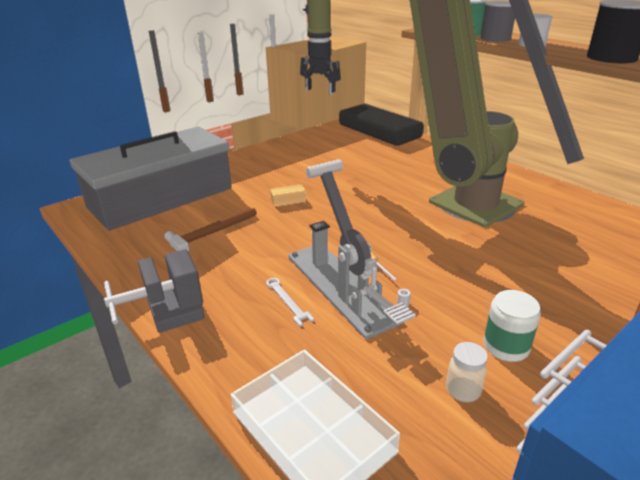

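View pics/t0.png

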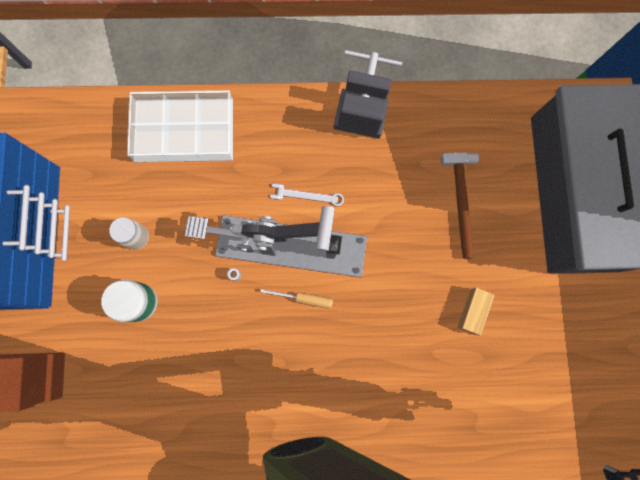

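The jack lies along the image row: thumb plate at (196,228) and cross bar at (326,228) in the top view. The socket is at (234,274) and the jar at (128,233), near the plate. Next I'll measure these points.

```bash
python3 - <<'E'
from h import *
P,p=cloud('t0')
for n,(u,v) in dict(plate=(196,228),bar=(326,228),bar1=(328,212),bar2=(323,245),soc=(234,269),jar=(124,229),tin=(124,301),c1=(223,217),c2=(217,257),c3=(366,235),c4=(361,275),wr=(340,199),scr=(315,300)).items():
    print(n,np.nanmedian(P[v-1:v+2,u-1:u+2].reshape(-1,3),0).round(1))
# base plate: points with z 8..16 in region
R=P[200:290,200:380].reshape(-1,3); m=abs(R[:,2]-12)<4; Q=R[m][:,:2].astype(np.float32)
img=np.zeros((90,180),np.uint8); img.reshape(-1)[m]=255
n,l,s,c=cv2.connectedComponentsWithStats(img); k=1+s[1:,4].argmax(); Q=R[(l==k).reshape(-1)]
print(len(Q),cv2.minAreaRect(Q[:,:2].astype(np.float32)),np.median(Q[:,2]))
print(cv2.boxPoints(cv2.minAreaRect(Q[:,:2].astype(np.float32))))
# plate points
R=P[210:245,175:212].reshape(-1,3); m=(R[:,2]>65)&(R[:,2]<95);Q=R[m]; print(len(Q),Q.mean(0),Q.min(0),Q.max(0),cv2.minAreaRect(Q[:,:2].astype(np.float32)))
# bar
R=P[200:255,310:340].reshape(-1,3); m=(R[:,2]>255);Q=R[m]; print(len(Q),Q.mean(0),Q.min(0),Q.max(0),cv2.minAreaRect(Q[:,:2].astype(np.float32)))
S,_=cloud('s0')
R=S[270:335,375:425].reshape(-1,3); m=(R[:,2]>68)&(R[:,2]<90);Q=R[m]; print('scene plate',len(Q),Q.mean(0),cv2.minAreaRect(Q[:,:2].astype(np.float32)))
R=S[150:185,300:350].reshape(-1,3); m=(R[:,2]>240)&(R[:,0]>300);Q=R[m]; print('scene bar',len(Q),Q.mean(0),Q.max(0),cv2.minAreaRect(Q[:,:2].astype(np.float32)))
E
python3 - <<'E'
import cv2
for f,(a,b,c,d) in dict(t0=(170,330,170,390),s0=(150,350,260,440)).items():
    i=cv2.imread(f'pics/{f}.png')[a:b,c:d]; cv2.imwrite(f'pics/{f}z.png',cv2.resize(i,None,fx=3,fy=3))
E
```

```text
plate [613.5 247.6  81.3]
bar [567.4 -31.2 283.8]
bar1 [596.  -35.7 286. ]
bar2 [536.  -24.8 285.2]
soc [525.1 172.7  31.3]
jar [612.9 403.5  88.5]
tin [454.1 389.7 109.1]
c1 [652.6 200.    9.5]
c2 [5.582e+02 2.155e+02 5.000e-01]
c3 [ 603.3 -141.7   -1.1]
c4 [ 506.1 -124.4    9.9]
wr [694.1 -82.3  -0.8]
scr [449.8 -14.3  24.4]
3188 ((579.5819091796875, 38.26087951660156), (349.406005859375, 99.98998260498047), 80.42460632324219) 11.134054113852017
[[ 501.2224  -125.69166]
 [ 599.81934 -142.32452]
 [ 657.9414   202.21341]
 [ 559.3445   218.84628]]
441 [614.57769083 245.32848214  79.70987159] [590.52044714 215.18051073  72.59521527] [641.24799785 272.64133484  84.62234476] ((614.8270263671875, 241.91766357421875), (56.1223030090332, 45.96649932861328), 81.0941390991211)
658 [567.66915461 -26.87788511 279.21718933] [527.74635118 -47.23691102 255.04752834] [608.96803147  -4.4583156  288.7033825 ] ((569.7039794921875, -22.967487335205078), (37.164024353027344, 80.60881805419922), 80.10901641845703)
scene plate 577 [614.66906384 232.17646893  79.43258437] ((607.1552734375, 205.18264770507812), (141.59547424316406, 48.454933166503906), 76.40050506591797)
scene bar 550 [575.33072006 -18.80806896 273.14370887] [611.83663381   6.16786348 288.43609437] ((572.6550903320312, -16.151912689208984), (42.513370513916016, 81.52428436279297), 76.36756134033203)
```

View pics/t0z.png

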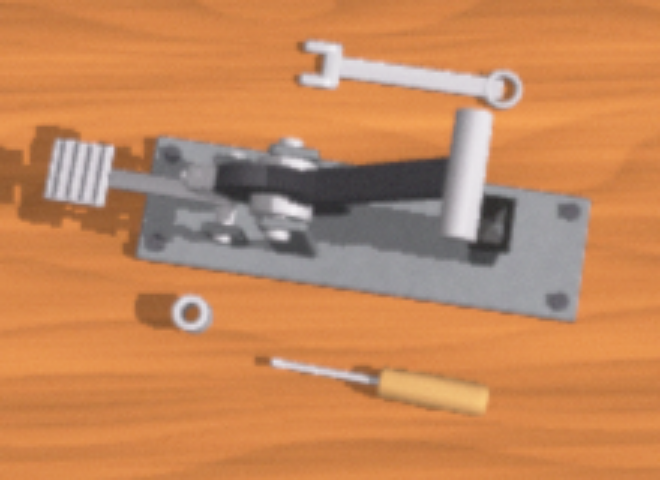

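View pics/s0z.png

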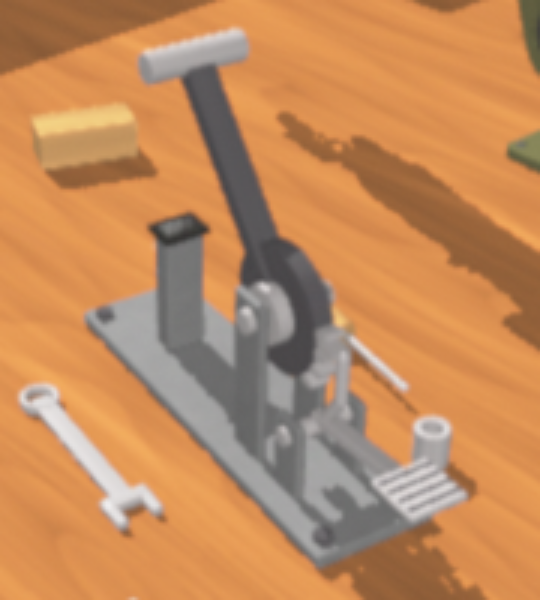

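```bash
cat >> h.py <<'E'
from scipy.spatial.transform import Rotation as Ro
xj=np.array([.1663,.9861,0]); yj=np.array([-.9861,.1663,0]); O=np.array([588.7,92.5,0])
def jk(x,y,z): return O+x*xj+y*yj+np.array([0,0,z])
def tojk(p): d=np.asarray(p)-O; return np.array([d@xj,d@yj,d[2]]).round(1)
def st():
    s=manip.observe(); R=Ro.from_rotvec(s['eef_rot']).as_matrix()
    print('t',round(s['time_s'],2),'tcp',s['tcp_pos'].round(1),'jack',tojk(s['tcp_pos']),'F',s['wrist_force'].round(1),'w',round(s['gripper_width'],1),'q',s['joints'].round(2))
    return s,R
E
python3 - <<'E'
from h import *
s,R=st(); print(R.round(3))
for sg in (1,-1):
    y=sg*yj; z=np.array([0,0,-1.]); D=np.stack([np.cross(y,z),y,z],1)
    print(np.degrees(Ro.from_matrix(R.T@D).as_rotvec()).round(1))
    print(D.round(3))
for t in [(141,-557,430),(450,-330,430),tuple(jk(160,0,430)),tuple(jk(160,0,140)),tuple(jk(-121,0,330))]:
    print(np.round(t),(R.T@(np.array(t)-s['tcp_pos'])).round(1))
E
```

```text
t 0.1 tcp [ 140.9 -556.8  225. ] jack [-714.8  333.6  225. ] F [ 0.3 -0.3 -0.3] w 85.2 q [-1.4   0.31  1.51  0.    1.33 -0.07]
[[ 0.969  0.245 -0.   ]
 [ 0.245 -0.969  0.002]
 [ 0.    -0.002 -1.   ]]
[-1.000e-01  1.000e-01  1.138e+02]
[[-0.166 -0.986  0.   ]
 [-0.986  0.166  0.   ]
 [-0.     0.    -1.   ]]
[ -0.1  -0.1 -66.2]
[[ 0.166  0.986  0.   ]
 [ 0.986 -0.166  0.   ]
 [ 0.    -0.    -1.   ]]
[ 141 -557  430] [ 1.00e-01 -2.00e-01 -2.05e+02]
[ 450 -330  430] [ 355.3 -144.4 -204.7]
[615. 250. 430.] [ 657.9 -666.4 -203.7]
[615. 250. 140.] [ 657.9 -665.9   86.3]
[569. -27. 330.] [ 544.6 -409.1 -104.2]
```

arm_command:
  steps:
    - [0,0,-41,0,0,-6.62,1]
    - [0,0,-41,0,0,-6.62,1]
    - [0,0,-41,0,0,-6.62,1]
    - [0,0,-41,0,0,-6.62,1]
    - [0,0,-41,0,0,-6.62,1]
    - [0,0,0,0,0,-6.62,1]
    - [0,0,0,0,0,-6.62,1]
    - [0,0,0,0,0,-6.62,1]
    - [0,0,0,0,0,-6.62,1]
    - [0,0,0,0,0,-6.62,1]
    - [0,0,0,0,0,0,1]

```text
time_s: 1.02
tcp_pos: [141.0, -557.2, 430.2]
eef_rot: [-2.396, -2.03, -0.001]
wrist_force: [0.1, -0.6, -0.1]
gripper_width: 0.3
```

```bash
python3 - <<'E'
from h import *
s,R=st(); print(R.round(3))
E
```

```text
t 1.02 tcp [ 141.  -557.2  430.2] jack [-715.1  333.5  430.2] F [ 0.1 -0.6 -0.1] w 0.3 q [-1.4   0.22  1.13 -0.    1.79 -1.23]
[[ 0.164  0.986 -0.   ]
 [ 0.986 -0.164  0.001]
 [ 0.001 -0.    -1.   ]]
```

arm_command:
  steps:
    - [25,24,0,0,0,0,1]
    - [25,24,0,0,0,0,1]
    - [25,24,0,0,0,0,1]
    - [25,24,0,0,0,0,1]
    - [25,24,0,0,0,0,1]
    - [25,24,0,0,0,0,1]
    - [25,24,0,0,0,0,1]
    - [25,24,0,0,0,0,1]
    - [25,24,0,0,0,0,1]
    - [25,24,0,0,0,0,1]
    - [25,27,0,0,0,0,1]
    - [0,0,0,0,0,0,1]

```text
time_s: 2.02
tcp_pos: [454.9, -326.9, 429.9]
eef_rot: [-2.396, -2.031, -0.006]
wrist_force: [0.7, -0.9, 1.4]
gripper_width: -0.3
```

arm_command:
  steps:
    - [40,5,0,0,0,0,1]
    - [40,5,0,0,0,0,1]
    - [40,5,0,0,0,0,1]
    - [40,5,0,0,0,0,1]
    - [40,5,0,0,0,0,1]
    - [40,5,0,0,0,0,1]
    - [40,5,0,0,0,0,1]
    - [40,5,0,0,0,0,1]
    - [40,5,0,0,0,0,1]
    - [40,5,0,0,0,0,1]
    - [40,5,0,0,0,0,1]
    - [40,5,0,0,0,0,1]

```text
time_s: 3.02
tcp_pos: [589.4, 134.0, 430.5]
eef_rot: [-2.403, -2.024, 0.001]
wrist_force: [0.8, -0.7, 1.1]
gripper_width: -0.0
```

```bash
python3 - <<'E'
from h import *
s,R=st(); print(R.round(3))
E
```

```text
t 3.02 tcp [589.4 134.  430.5] jack [ 41.    6.2 430.5] F [ 0.8 -0.7  1.1] w -0.0 q [ 0.15  0.27  1.06 -0.    1.81  0.32]
[[ 0.17   0.985 -0.001]
 [ 0.985 -0.17  -0.   ]
 [-0.    -0.    -1.   ]]
```

arm_command:
  steps:
    - [40,2,0,0,0,0,1]
    - [40,2,0,0,0,0,1]
    - [40,2,0,0,0,0,1]
    - [0,0,40,0,0,0,1]
    - [0,0,40,0,0,0,1]
    - [0,0,40,0,0,0,1]
    - [0,0,40,0,0,0,1]
    - [0,0,40,0,0,0,1]
    - [0,0,40,0,0,0,1]
    - [0,0,30,0,0,0,1]
    - [0,0,0,0,0,0,1]

```text
time_s: 3.93
tcp_pos: [609.9, 247.4, 152.6]
eef_rot: [-2.398, -2.02, 0.023]
wrist_force: [-1.9, -0.3, -0.8]
gripper_width: 0.0
```

```bash
python3 - <<'E'
from h import *
s,R=st(); snap('scene','s1'); snap('wrist','w1')
i=cv2.imread('pics/s1.png')[150:350,260:480]; cv2.imwrite('pics/s1z.png',cv2.resize(i,None,fx=3,fy=3))
E
```

```text
t 3.93 tcp [609.9 247.4 152.6] jack [156.3   4.9 152.6] F [-1.9 -0.3 -0.8] w 0.0 q [ 0.32  0.49  1.41 -0.    1.27  0.49]
```

View pics/s1z.png

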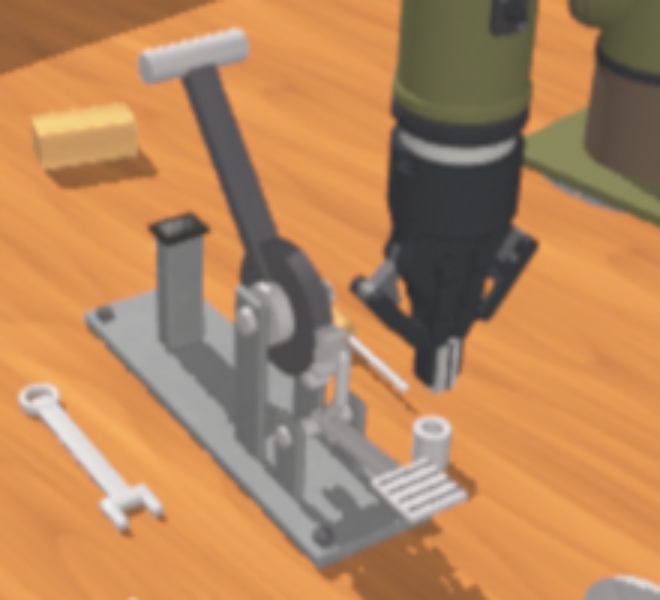

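View pics/w1.png

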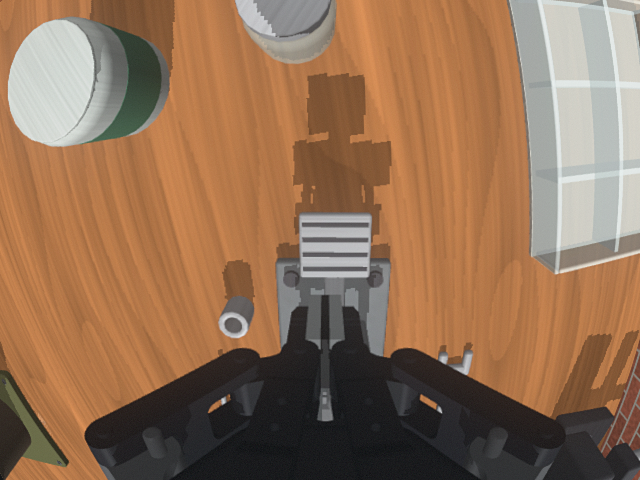

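Wrist view: the plate at (335,245) is ahead of the closed fingertips at (325,300) and centred left to right. I'll let the arm settle and then re-read the pose.

arm_command:
  steps:
    - [0,0,0,0,0,0,1]
    - [0,0,0,0,0,0,1]

```text
time_s: 4.2
tcp_pos: [617.5, 250.4, 164.0]
eef_rot: [2.399, 2.025, 0.008]
wrist_force: [-0.4, 0.1, 0.3]
gripper_width: 0.0
```

```bash
python3 - <<'E'
from h import *
s,R=st(); print(R.round(3))
P=np.load('pics/w1.npz'); c=manip.calibration('wrist'); print(c['pose'].round(2))
# fisheye: plate centre px
d=P['d']; F=240/np.tan(np.radians(P['fov']/2))
for n,(u,v) in dict(plate=(335,245),e0=(301,216),e1=(370,216),e2=(301,274),e3=(369,274)).items():
    a=np.array([u-P['cx'],v-P['cy']]); r=np.hypot(*a); th=r/F; D=d[v,u]; q=np.array([a[0]/r*np.tan(th)*D,-a[1]/r*np.tan(th)*D,-D,1]); print(n,D,tojk((P['pose']@q)[:3]))
E
```

```text
t 4.2 tcp [617.5 250.4 164. ] jack [160.5  -2.2 164. ] F [-0.4  0.1  0.3] w 0.0 q [ 0.32  0.48  1.39 -0.    1.27  0.49]
[[ 0.168  0.986  0.005]
 [ 0.986 -0.168  0.002]
 [ 0.003  0.005 -1.   ]]
[[ 9.9000e-01  1.6000e-01  5.0000e-02  6.3162e+02]
 [-1.7000e-01  9.4000e-01  3.1000e-01  3.3013e+02]
 [ 1.0000e-02 -3.1000e-01  9.5000e-01  3.1206e+02]
 [ 0.0000e+00  0.0000e+00  0.0000e+00  1.0000e+00]]
plate 235.0496 [161.1  -4.5  82.3]
e0 231.6797 [179.5  16.8  79.9]
e1 230.44347 [179.7 -26.3  80.7]
e2 242.00319 [140.9  17.5  82. ]
e3 242.66293 [140.4 -27.1  81.1]
```

arm_command:
  steps:
    - [0,0,12,0,0,0,1]
    - [0,0,12,0,0,0,1]
    - [0,0,12,0,0,0,1]
    - [0,0,8,0,0,0,1]
    - [0,0,3,0,0,0,1]
    - [0,0,0,0,0,0,1]
    - [0,0,0,0,0,0,1]

```text
time_s: 4.78
tcp_pos: [615.2, 249.7, 113.3]
eef_rot: [-2.399, -2.028, 0.001]
wrist_force: [0.5, 0.4, 0.2]
gripper_width: -0.0
```

```bash
python3 - <<'E'
from h import *
s,R=st(); snap('scene','s2'); st()
i=cv2.imread('pics/s2.png')[150:350,260:480]; cv2.imwrite('pics/s2z.png',cv2.resize(i,None,fx=3,fy=3))
E
```

```text
t 4.78 tcp [615.2 249.7 113.3] jack [1.594e+02 1.000e-01 1.133e+02] F [0.5 0.4 0.2] w -0.0 q [ 0.32  0.52  1.45 -0.    1.17  0.49]
t 4.83 tcp [615.6 249.9 113.8] jack [159.6  -0.3 113.8] F [-0.3 -0.9  1.4] w -0.3 q [0.32 0.52 1.45 0.   1.17 0.49]
```

View pics/s2z.png

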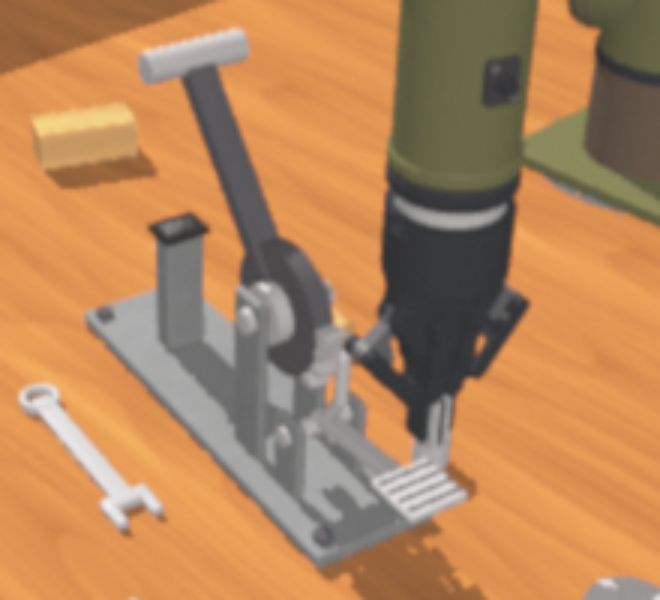

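arm_command:
  steps:
    - [0,0,4,0,0,0,1]
    - [0,0,4,0,0,0,1]
    - [0,0,4,0,0,0,1]
    - [0,0,4,0,0,0,1]
    - [0,0,0,0,0,0,1]

```text
time_s: 5.25
tcp_pos: [614.5, 249.5, 96.7]
eef_rot: [-2.399, -2.027, 0.003]
wrist_force: [-1.3, 0.6, -0.3]
gripper_width: 0.1
```

```bash
python3 - <<'E'
from h import *
st()
E
```

```text
t 5.25 tcp [614.5 249.5  96.7] jack [159.1   0.6  96.7] F [-1.3  0.6 -0.3] w 0.1 q [0.32 0.54 1.47 0.   1.14 0.49]
```

```bash
python3 - <<'E'
from h import *
st(); snap('scene','s3'); snap('wrist','w3'); st()
i=cv2.imread('pics/s3.png')[190:350,300:480]; cv2.imwrite('pics/s3z.png',cv2.resize(i,None,fx=3.5,fy=3.5))
E
```

```text
t 5.25 tcp [614.5 249.5  96.7] jack [159.1   0.6  96.7] F [-1.3  0.6 -0.3] w 0.1 q [0.32 0.54 1.47 0.   1.14 0.49]
t 5.35 tcp [615.  249.7  97.4] jack [159.4   0.2  97.4] F [-0.9 -0.3  1. ] w -0.3 q [ 0.32  0.54  1.47 -0.    1.14  0.49]
```

View pics/s3z.png

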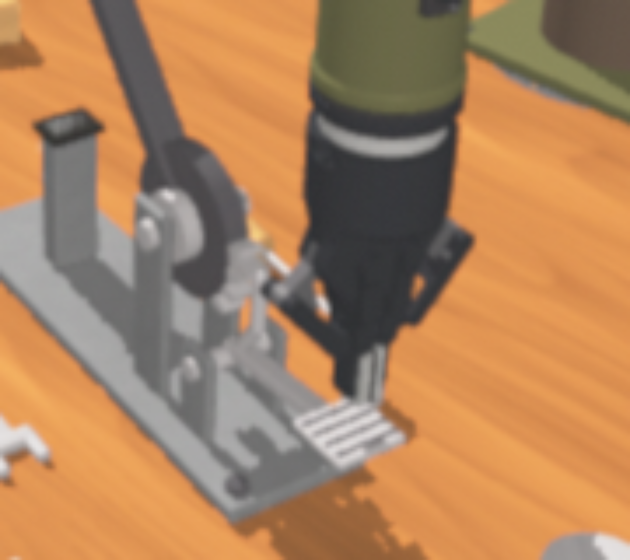

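View pics/w3.png

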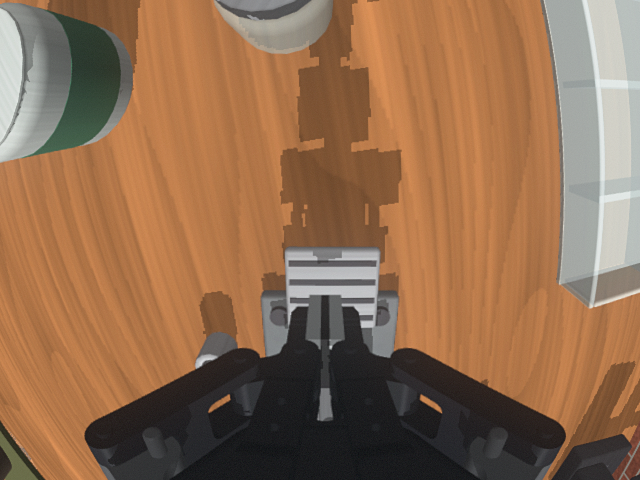

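```bash
cat >> h.py <<'E'
def wpt(f,pts):
    P=np.load(f'pics/{f}.npz'); d=P['d']; F=240/np.tan(np.radians(P['fov']/2))
    for (u,v) in pts:
        a=np.array([u-P['cx'],v-P['cy']]); r=np.hypot(*a); th=r/F; D=d[v,u]; q=np.array([a[0]/r*np.tan(th)*D,-a[1]/r*np.tan(th)*D,-D,1]); print((u,v),round(float(D),1),tojk((P['pose']@q)[:3]))
E
python3 - <<'E'
from h import *
wpt('w3',[(292,254),(374,254),(292,285),(374,285),(295,315),(370,320),(335,285),(326,315),(310,310),(345,310)])
P,p=cloud('s3'); 
for (u,v) in [(390,312),(398,322),(408,310),(400,315)]: print(u,v,tojk(P[v,u]))
E
```

```text
(292, 254) 174.7 [179.   14.5  81.3]
(374, 254) 175.3 [178.8 -24.3  80.6]
(292, 285) 180.1 [162.7  15.1  81. ]
(374, 285) 179.4 [163.  -25.   81.6]
(295, 315) 146.0 [166.   10.9 115.9]
(370, 320) 186.0 [142.9 -24.1  81.4]
(335, 285) 180.1 [162.8  -5.9  80.9]
(326, 315) 137.6 [170.4  -1.4 123.3]
(310, 310) 139.6 [171.2   4.6 120.9]
(345, 310) 149.9 [166.   -9.2 111.7]
390 312 [150.8 -18.5  82.2]
398 322 [181.4 -22.8  82. ]
408 310 [164.   15.2  81.8]
400 315 [167.6  -7.3  82. ]
```

arm_command:
  steps:
    - [0,0,3,0,0,0,1]
    - [0,0,3,0,0,0,1]
    - [0,0,3,0,0,0,1]

```text
time_s: 5.6
tcp_pos: [615.4, 249.8, 88.7]
eef_rot: [2.4, 2.028, 0.001]
wrist_force: [-0.6, 0.1, 0.0]
gripper_width: -0.4
```

```bash
python3 - <<'E'
from h import *
st(); snap('wrist','w4'); wpt('w4',[(292,262),(374,262),(292,290),(374,290)]);st()
E
```

```text
t 5.6 tcp [615.4 249.8  88.7] jack [159.5  -0.2  88.7] F [-0.6  0.1  0. ] w -0.4 q [0.32 0.54 1.48 0.   1.12 0.49]
(292, 262) 167.6 [178.4  13.3  80.7]
(374, 262) 168.0 [178.2 -24.   80.4]
(292, 290) 170.9 [164.8  13.6  81.8]
(374, 290) 172.1 [164.2 -24.7  80.7]
t 5.65 tcp [614.9 249.6  87.9] jack [159.3   0.3  87.9] F [-0.5  0.6  0.3] w -0.2 q [0.32 0.55 1.48 0.   1.12 0.49]
```

View pics/w4.png

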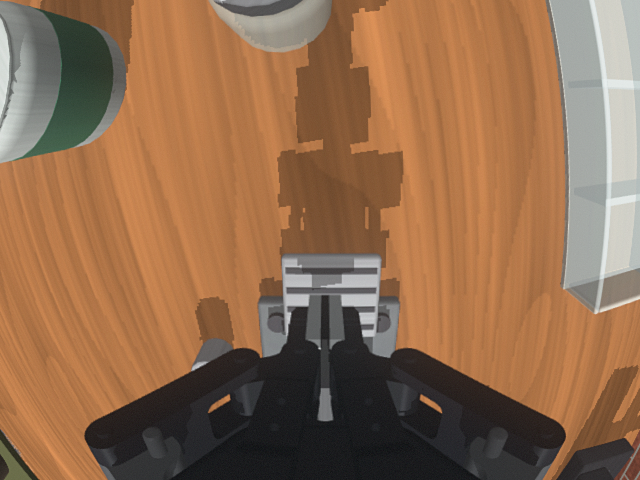

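```bash
python3 - <<'E'
from h import *
wpt('w4',[(314,v) for v in range(284,320,3)]); wpt('w4',[(335,v) for v in range(284,312,4)])
E
python3 -c "
import cv2
i=cv2.imread('pics/w4.png')[230:400,220:430]; cv2.imwrite('pics/w4z.png',cv2.resize(i,None,fx=3.5,fy=3.5))"
```

```text
(314, 284) 171.4 [167.3   3.4  80.4]
(314, 287) 171.4 [166.    3.4  80.8]
(314, 290) 171.5 [164.6   3.4  81.2]
(314, 293) 172.4 [162.8   3.5  80.8]
(314, 296) 153.0 [170.4   2.9  98.7]
(314, 299) 149.0 [171.1   2.8 102.8]
(314, 302) 146.5 [171.1   2.7 105.4]
(314, 305) 146.2 [170.1   2.7 106. ]
(314, 308) 142.8 [170.6   2.6 109.4]
(314, 311) 140.7 [170.6   2.6 111.7]
(314, 314) 138.4 [170.6   2.5 114. ]
(314, 317) 136.4 [170.6   2.5 116.2]
(335, 284) 170.8 [167.6  -6.3  80.9]
(335, 288) 172.0 [165.3  -6.3  80.4]
(335, 292) 172.0 [163.5  -6.3  81. ]
(335, 296) 153.3 [170.3  -5.8  98.5]
(335, 300) 149.1 [170.7  -5.7 102.8]
(335, 304) 145.5 [170.9  -5.6 106.6]
(335, 308) 142.6 [170.7  -5.5 109.6]
```

View pics/w4z.png

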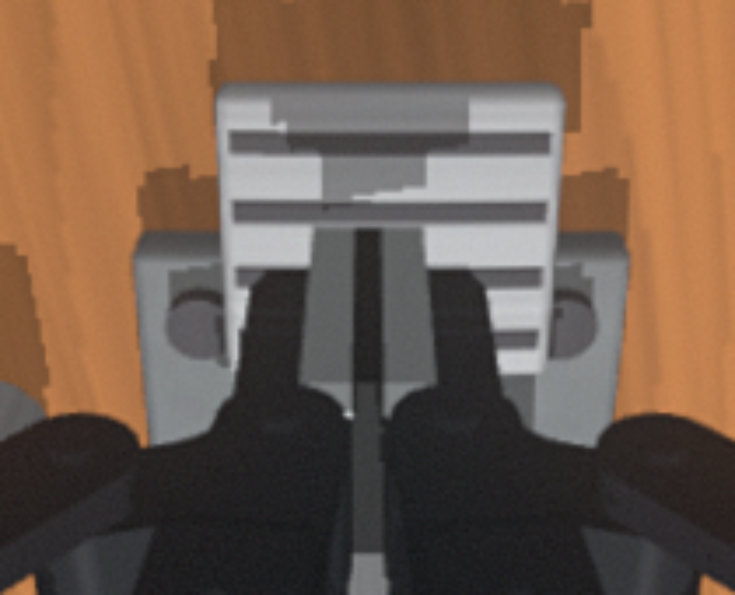

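Both the wrist depth and the scene view put the fingertips about 17 mm above the plate, which itself sits at z≈81 as expected. That means the tips are about 10 mm above the reported TCP height, not 25 mm below it. From here I'll rely on contact force and the pictures instead of the nominal offset.

arm_command:
  steps:
    - [0,0,3,0,0,0,1]
    - [0,0,3,0,0,0,1]
    - [0,0,3,0,0,0,1]
    - [0,0,3,0,0,0,1]
    - [0,0,0,0,0,0,1]

```text
time_s: 6.07
tcp_pos: [614.8, 249.6, 75.9]
eef_rot: [-2.399, -2.027, 0.002]
wrist_force: [-0.1, 0.1, -0.3]
gripper_width: 0.0
```

arm_command:
  steps:
    - [0,0,3,0,0,0,1]
    - [0,0,3,0,0,0,1]
    - [0,0,0,0,0,0,1]

```text
time_s: 6.32
tcp_pos: [615.4, 250.4, 70.9]
eef_rot: [-2.399, -2.027, -0.002]
wrist_force: [-0.2, 0.8, 1.5]
gripper_width: 0.1
```

arm_command:
  steps:
    - [0,0,3,0,0,0,1]
    - [0,0,3,0,0,0,1]
    - [0,0,0,0,0,0,1]

```text
time_s: 6.57
tcp_pos: [615.6, 250.8, 64.8]
eef_rot: [-2.399, -2.027, -0.003]
wrist_force: [-0.9, 3.1, 2.5]
gripper_width: 0.1
```

```bash
python3 - <<'E'
from h import *
st(); snap('wrist','w5');snap('scene','s5'); wpt('w5',[(292,272),(374,272),(292,295),(374,295)]); wpt('w5',[(314,v) for v in range(284,308,3)]);st()
i=cv2.imread('pics/s5.png')[190:350,300:480]; cv2.imwrite('pics/s5z.png',cv2.resize(i,None,fx=3.5,fy=3.5))
E
```

```text
t 6.57 tcp [615.6 250.8  64.8] jack [160.6  -0.2  64.8] F [-0.9  3.1  2.5] w 0.1 q [0.32 0.57 1.5  0.   1.07 0.49]
(292, 272) 157.7 [179.1  12.3  67.4]
(374, 272) 157.5 [179.1 -22.7  67.6]
(292, 295) 159.8 [168.7  12.6  68.6]
(374, 295) 160.8 [168.1 -23.2  67.8]
(314, 284) 158.2 [174.    3.   68.5]
(314, 287) 158.0 [172.8   3.   69.1]
(314, 290) 159.7 [170.9   3.   68. ]
(314, 293) 159.7 [169.6   3.   68.4]
(314, 296) 152.1 [171.9   2.8  75.7]
(314, 299) 149.7 [171.8   2.7  78.2]
(314, 302) 146.0 [172.3   2.6  81.9]
(314, 305) 146.1 [171.2   2.7  82.3]
t 6.67 tcp [615.7 250.1  64.9] jack [159.9  -0.4  64.9] F [-0.8  2.1  2.5] w 0.0 q [0.32 0.57 1.5  0.   1.07 0.49]
```

View pics/s5z.png

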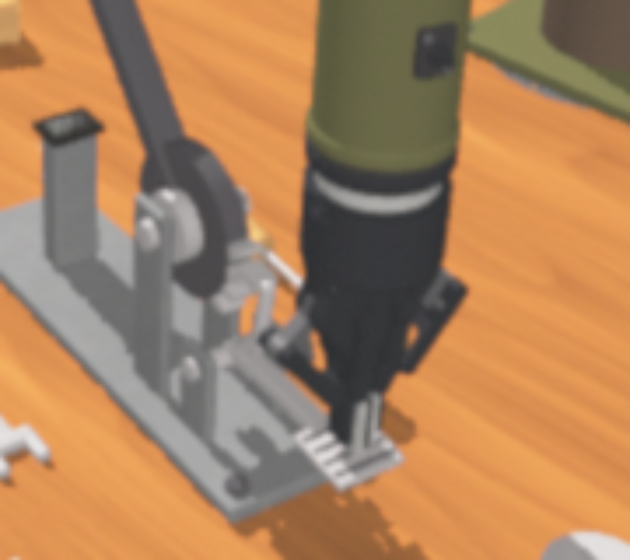

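arm_command:
  steps:
    - [0,0,3,0,0,0,1]
    - [0,0,3,0,0,0,1]
    - [0,0,2,0,0,0,1]
    - [0,0,0,0,0,0,1]

```text
time_s: 7.0
tcp_pos: [615.8, 250.3, 56.5]
eef_rot: [-2.4, -2.028, -0.002]
wrist_force: [-0.1, 5.2, 3.9]
gripper_width: 0.0
```

arm_command:
  steps:
    - [0,0,2,0,0,0,1]
    - [0,0,1,0,0,0,1]
    - [0,0,0,0,0,0,1]

```text
time_s: 7.25
tcp_pos: [615.8, 250.1, 53.6]
eef_rot: [2.399, 2.028, 0.002]
wrist_force: [1.0, 4.7, 4.5]
gripper_width: -0.0
```

```bash
python3 - <<'E'
from h import *
st(); snap('wrist','w6'); wpt('w6',[(292,282),(374,282),(292,300),(374,300)]); wpt('w6',[(314,v) for v in range(284,308,3)]);st()
E
```

```text
t 7.25 tcp [615.8 250.1  53.6] jack [159.9  -0.5  53.6] F [1.  4.7 4.5] w -0.0 q [0.32 0.58 1.51 0.   1.05 0.49]
(292, 282) 160.8 [173.   12.4  54.6]
(374, 282) 161.6 [172.6 -23.5  54. ]
(292, 300) 161.4 [165.1  12.5  56.6]
(374, 300) 161.6 [165.  -23.6  56.5]
(314, 284) 160.5 [172.3   2.8  55.2]
(314, 287) 161.0 [170.9   2.8  55.2]
(314, 290) 161.5 [169.4   2.8  55.1]
(314, 293) 161.7 [168.    2.8  55.4]
(314, 296) 153.0 [170.8   2.6  63.7]
(314, 299) 148.8 [171.5   2.5  67.8]
(314, 302) 147.4 [171.    2.4  69.5]
(314, 305) 145.4 [170.9   2.4  71.7]
t 7.3 tcp [615.7 249.9  53.6] jack [159.7  -0.5  53.6] F [0.4 4.  3.2] w -0.3 q [ 0.32  0.58  1.51 -0.    1.05  0.49]
```

arm_command:
  steps:
    - [0,0,1,0,0,0,1]
    - [0,0,1,0,0,0,1]
    - [0,0,0,0,0,0,1]

```text
time_s: 7.55
tcp_pos: [615.8, 249.9, 52.7]
eef_rot: [2.399, 2.027, 0.002]
wrist_force: [-0.3, 5.4, 7.2]
gripper_width: 0.0
```

arm_command:
  steps:
    - [0,0,1,0,0,0,1]
    - [0,0,0,0,0,0,1]

```text
time_s: 7.72
tcp_pos: [615.9, 250.0, 52.5]
eef_rot: [2.399, 2.027, 0.003]
wrist_force: [-1.7, 3.4, 11.5]
gripper_width: 0.5
```

arm_command:
  steps:
    - [0,0,1,0,0,0,1]
    - [0,0,0,0,0,0,1]

```text
time_s: 7.88
tcp_pos: [615.9, 250.0, 52.3]
eef_rot: [2.399, 2.027, 0.003]
wrist_force: [-2.9, 3.5, 16.7]
gripper_width: -0.1
```

Contact with the stop is clear: force rises at constant height, with the plate at about z=56. Now lift off straight up and look.

arm_command:
  steps:
    - [0,0,-10,0,0,0,1]
    - [0,0,-20,0,0,0,1]
    - [0,0,-35,0,0,0,1]
    - [0,0,-40,0,0,0,1]
    - [0,0,-40,0,0,0,1]
    - [0,0,-40,0,0,0,1]
    - [0,0,-40,0,0,0,1]
    - [0,0,-40,0,0,0,1]
    - [0,0,-25,0,0,0,1]
    - [0,0,0,0,0,0,1]
    - [0,0,0,0,0,0,1]

```text
time_s: 8.8
tcp_pos: [615.7, 248.4, 341.0]
eef_rot: [2.399, 2.025, 0.001]
wrist_force: [-0.4, -0.4, -0.8]
gripper_width: -0.1
```

```bash
python3 - <<'E'
from h import *
st(); snap('scene','s7'); snap('top','t7');snap('wrist','w7');st()
P,p=cloud('s7')
for (u,v) in [(390,315),(398,325),(408,313),(400,318),(395,312),(408,318)]: print(u,v,tojk(P[v,u]),p[v,u])
i=cv2.imread('pics/s7.png')[130:350,260:480]; cv2.imwrite('pics/s7z.png',cv2.resize(i,None,fx=2.7,fy=2.7))
R=P[150:185,300:350].reshape(-1,3); m=(R[:,2]>240)&(R[:,0]>300);Q=R[m]; print('scene bar',len(Q),tojk(Q.mean(0)),Q.max(0))
E
```

```text
t 8.8 tcp [615.7 248.4 341. ] jack [158.3  -0.7 341. ] F [-0.4 -0.4 -0.8] w -0.1 q [ 0.32  0.38  1.11 -0.    1.65  0.49]
t 8.95 tcp [614.1 248.6 336.9] jack [158.1   0.9 336.9] F [ 1.2  0.5 -0.1] w -0.0 q [ 0.32  0.38  1.12 -0.    1.65  0.49]
390 315 [138.5  -7.5  60.5] [149 146 145]
398 325 [166.7  -9.2  56.7] [121 118 119]
408 313 [100.9  74.2   1.3] [160 103  60]
400 318 [155.1   4.5  59.6] [152 148 149]
395 312 [94.4 42.9 13.3] [164 158 154]
408 318 [161.1  20.   57. ] [216 167 138]
scene bar 550 [-111.9   -5.3  273.2] [611.63361476   4.71121594 287.32847364]
```

View pics/s7z.png

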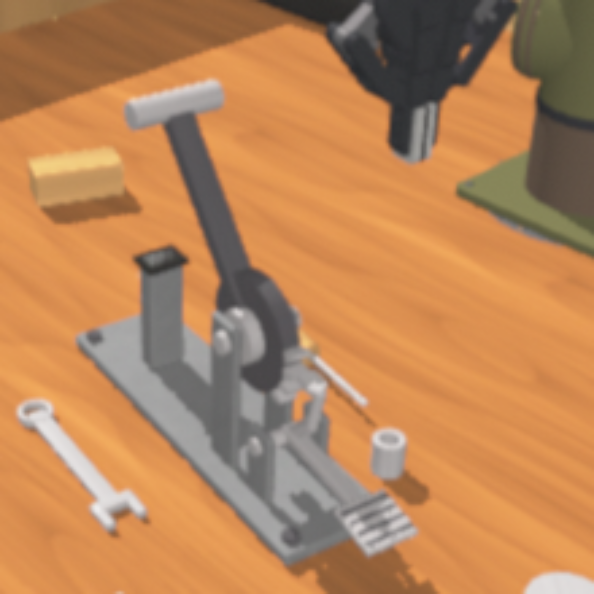

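View pics/w7.png

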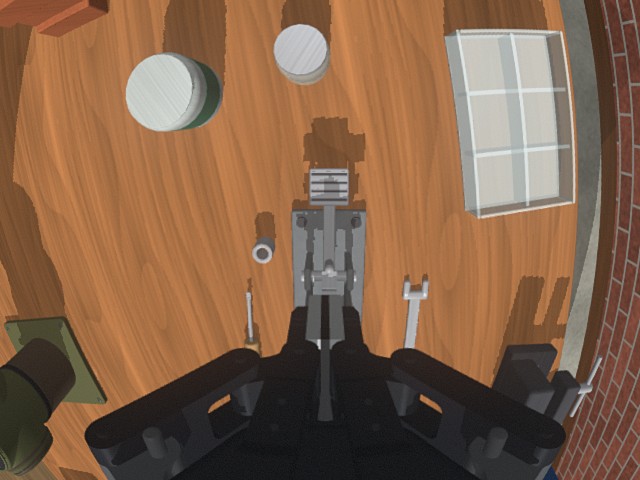

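Scene view: the plate (at about (378,520) in the zoom) stays down at z≈57 to 60, and the arm is still up. Next I'll move over the cross bar.

arm_command:
  steps:
    - [-40,0,0,0,0,0,1]
    - [-40,0,0,0,0,0,1]
    - [-40,0,0,0,0,0,1]
    - [-40,0,0,0,0,0,1]
    - [-40,0,0,0,0,0,1]
    - [-40,0,0,0,0,0,1]
    - [-38,0,0,0,0,0,1]
    - [0,0,0,0,0,0,1]
    - [0,0,0,0,0,0,1]
    - [0,0,0,0,0,0,1]

```text
time_s: 9.78
tcp_pos: [568.2, -24.3, 338.0]
eef_rot: [-2.398, -2.025, 0.003]
wrist_force: [0.6, 0.1, 0.4]
gripper_width: -0.0
```

```bash
python3 - <<'E'
from h import *
s,R=st(); print(R.round(3)); snap('wrist','w8'); snap('scene','s8');st()
P,p=cloud('t7')
R=P[200:255,310:340].reshape(-1,3); m=(R[:,2]>260);Q=R[m]; q=np.array([tojk(x) for x in Q]); print(q.min(0),q.max(0),q[q[:,2]>q[:,2].max()-4].mean(0))
i=cv2.imread('pics/s8.png')[100:300,250:450]; cv2.imwrite('pics/s8z.png',cv2.resize(i,None,fx=2.7,fy=2.7))
a=0.876
for th in np.append(np.arange(a,0,-.04),0): print(round(th,3),'x',round(-190*np.cos(th)+2*np.sin(th),1),'ztop',round(130+190*np.sin(th)+2*np.cos(th)+12,1))
E
```

```text
t 9.78 tcp [568.2 -24.3 338. ] jack [-118.6    0.8  338. ] F [0.6 0.1 0.4] w -0.0 q [-0.12  0.24  1.33  0.    1.58  0.05]
[[ 0.168  0.986 -0.003]
 [ 0.986 -0.168  0.001]
 [ 0.    -0.004 -1.   ]]
t 9.88 tcp [568.7 -23.2 338.7] jack [-117.4    0.5  338.7] F [-0.4  0.   0.2] w 0.1 q [-0.12  0.24  1.33  0.    1.58  0.05]
[-135.7  -40.3  260.2] [-101.6   39.6  287.7] [-124.1393617     0.60425532  285.0787234 ]
0.876 x -120.1 ztop 289.2
0.836 x -125.9 ztop 284.3
0.796 x -131.5 ztop 279.2
0.756 x -136.9 ztop 273.8
0.716 x -142.0 ztop 268.2
0.676 x -147.0 ztop 262.4
0.636 x -151.7 ztop 256.5
0.596 x -156.1 ztop 250.3
0.556 x -160.3 ztop 244.0
0.516 x -164.3 ztop 237.5
0.476 x -168.0 ztop 230.8
0.436 x -171.4 ztop 224.1
0.396 x -174.5 ztop 217.1
0.356 x -177.4 ztop 210.1
0.316 x -180.0 ztop 202.9
0.276 x -182.3 ztop 195.7
0.236 x -184.3 ztop 188.4
0.196 x -186.0 ztop 181.0
0.156 x -187.4 ztop 173.5
0.116 x -188.5 ztop 166.0
0.076 x -189.3 ztop 158.4
0.036 x -189.8 ztop 150.8
0.0 x -190.0 ztop 144.0
```

View pics/w8.png

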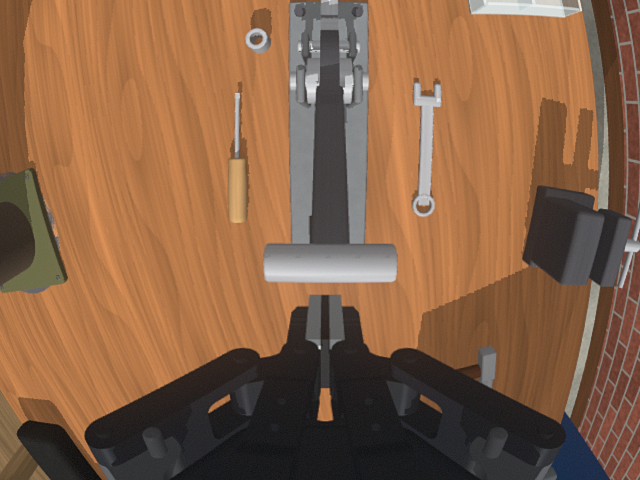

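View pics/s8z.png

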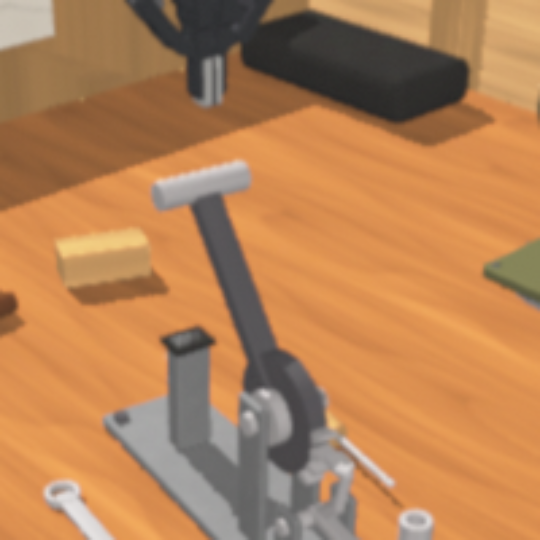

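arm_command:
  steps:
    - [-4,0,15,0,0,0,1]
    - [0,0,15,0,0,0,1]
    - [0,0,12,0,0,0,1]
    - [0,0,6,0,0,0,1]
    - [0,0,0,0,0,0,1]
    - [0,0,0,0,0,0,1]

```text
time_s: 10.38
tcp_pos: [568.3, -27.3, 291.6]
eef_rot: [-2.397, -2.029, 0.001]
wrist_force: [0.3, -0.9, 0.2]
gripper_width: 0.2
```

```bash
python3 - <<'E'
from h import *
s,R=st(); snap('wrist','w9'); snap('scene','s9');st()
wpt('w9',[(290,265),(370,265),(290,280),(314,290),(314,296),(314,299),(314,302),(314,310)])
i=cv2.imread('pics/s9.png')[100:300,250:450]; cv2.imwrite('pics/s9z.png',cv2.resize(i,None,fx=2.7,fy=2.7))
E
```

```text
t 10.38 tcp [568.3 -27.3 291.6] jack [-1.215e+02  2.000e-01  2.916e+02] F [ 0.3 -0.9  0.2] w 0.2 q [-0.12  0.26  1.41  0.    1.47  0.04]
t 10.48 tcp [568.9 -27.8 292.6] jack [-121.9   -0.5  292.6] F [ 1.  -0.5 -0.7] w 0.0 q [-0.12  0.26  1.41  0.    1.47  0.04]
(290, 265) 462.6 [-216.3   42.1   10.5]
(370, 265) 474.6 [-220.8  -59.5   -0.6]
(290, 280) 174.6 [-113.4   15.2  279.8]
(314, 290) 174.1 [-117.6    3.8  281.8]
(314, 296) 152.9 [-110.5    3.2  301.8]
(314, 299) 0.0 [-40.1  -1.2 439.4]
(314, 302) 148.1 [-110.7    3.1  306.8]
(314, 310) 141.5 [-110.5    2.9  313.8]
```

View pics/w9.png

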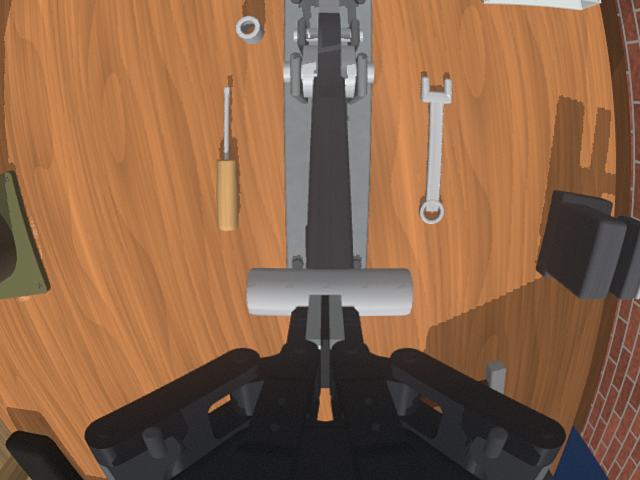

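View pics/s9z.png

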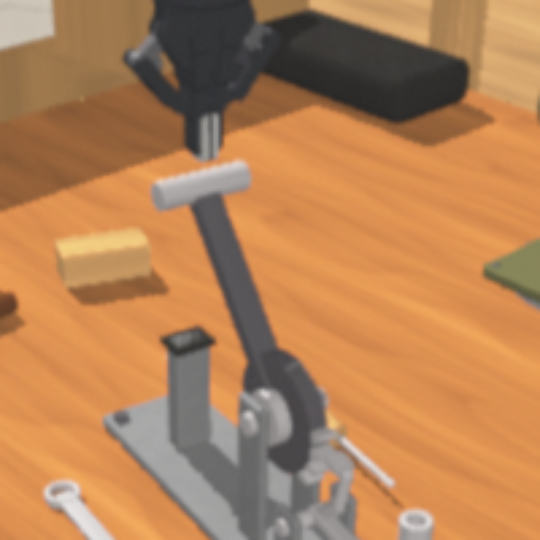

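Fingers are centred over the bar, about 10 mm above it. Next, touch it.

arm_command:
  steps:
    - [0,0,4,0,0,0,1]
    - [0,0,3,0,0,0,1]
    - [0,0,2,0,0,0,1]
    - [0,0,2,0,0,0,1]
    - [0,0,0,0,0,0,1]

```text
time_s: 10.9
tcp_pos: [568.2, -28.4, 280.6]
eef_rot: [-2.4, -2.027, 0.0]
wrist_force: [-0.3, 0.0, 0.5]
gripper_width: 0.0
```

arm_command:
  steps:
    - [-3,0,2.5,0,0,0,1]
    - [-3,0,2.5,0,0,0,1]
    - [0,0,0,0,0,0,1]

```text
time_s: 11.15
tcp_pos: [567.4, -34.2, 276.0]
eef_rot: [-2.4, -2.028, -0.002]
wrist_force: [-0.6, 1.6, 3.6]
gripper_width: 0.1
```

arm_command:
  steps:
    - [-3,0,2.5,0,0,0,1]
    - [-3,0,2.5,0,0,0,1]
    - [0,0,0,0,0,0,1]

```text
time_s: 11.4
tcp_pos: [566.4, -40.7, 270.6]
eef_rot: [2.4, 2.027, 0.0]
wrist_force: [0.1, 1.7, 3.0]
gripper_width: -0.2
```

```bash
python3 - <<'E'
from h import *
st(); snap('wrist','w10'); snap('scene','s10');st()
wpt('w10',[(290,265),(370,265),(290,280),(314,285),(314,290),(314,296),(314,302),(314,310)])
P,p=cloud('s10')
R=P[150:195,290:350].reshape(-1,3); m=(R[:,2]>220)&(R[:,2]<295)&(R[:,0]>300);q=np.array([tojk(x) for x in R[m]]); print('scene bar',len(q),q.mean(0),q.max(0),q.min(0))
i=cv2.imread('pics/s10.png')[100:300,250:450]; cv2.imwrite('pics/s10z.png',cv2.resize(i,None,fx=2.7,fy=2.7))
E
```

```text
t 11.4 tcp [566.4 -40.7 270.6] jack [-1.350e+02 -1.000e-01  2.706e+02] F [0.1 1.7 3. ] w -0.2 q [-0.15  0.27  1.45 -0.    1.42  0.02]
t 11.5 tcp [566.4 -40.6 270.6] jack [-1.350e+02 -1.000e-01  2.706e+02] F [1.1 1.  3.1] w -0.0 q [-0.15  0.27  1.45 -0.    1.42  0.02]
(290, 265) 438.9 [-220.8   39.5   11.5]
(370, 265) 452.7 [-226.2  -57.2   -1.2]
(290, 280) 163.4 [-122.2   13.8  269. ]
(314, 285) 162.8 [-124.     3.2  270.2]
(314, 290) 160.0 [-124.8    3.1  273.5]
(314, 296) 153.0 [-124.1    2.9  280.6]
(314, 302) 146.3 [-123.3    2.8  287.4]
(314, 310) 141.1 [-123.8    2.6  293.1]
scene bar 722 [-118.64944598   -4.97825485  261.92493075] [-84.5  39.  294.9] [-143.9  -42.3  225.5]
```

View pics/s10z.png

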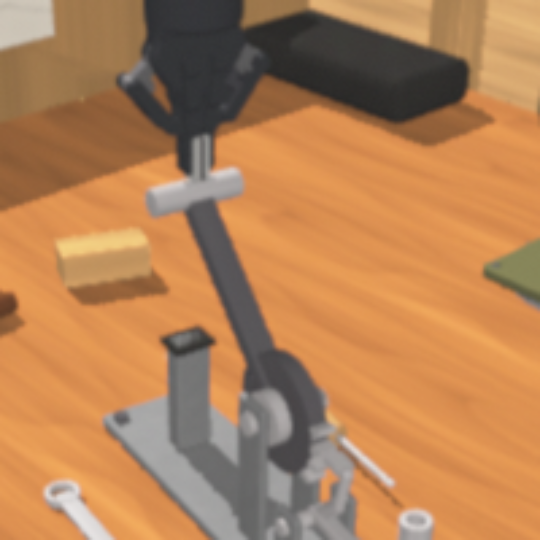

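arm_command:
  steps:
    - [-2,0,3.4,0,0,0,1]
    - [-5.1,0,5.6,0,0,0,1]
    - [-5,0,5.8,0,0,0,1]
    - [-4.7,0,5.9,0,0,0,1]
    - [-4.4,0,6.2,0,0,0,1]
    - [-4.2,0,6.3,0,0,0,1]
    - [0,0,0,0,0,0,1]

```text
time_s: 12.08
tcp_pos: [561.6, -68.6, 237.6]
eef_rot: [2.397, 2.024, -0.006]
wrist_force: [-0.4, -1.9, 3.1]
gripper_width: 0.1
```

```bash
python3 - <<'E'
from h import *
st(); snap('scene','s11')
i=cv2.imread('pics/s11.png')[120:320,250:450]; cv2.imwrite('pics/s11z.png',cv2.resize(i,None,fx=2.7,fy=2.7))
E
```

```text
t 12.08 tcp [561.6 -68.6 237.6] jack [-1.634e+02 -1.000e-01  2.376e+02] F [-0.4 -1.9  3.1] w 0.1 q [-0.19  0.29  1.51 -0.01  1.35 -0.02]
```

View pics/s11z.png

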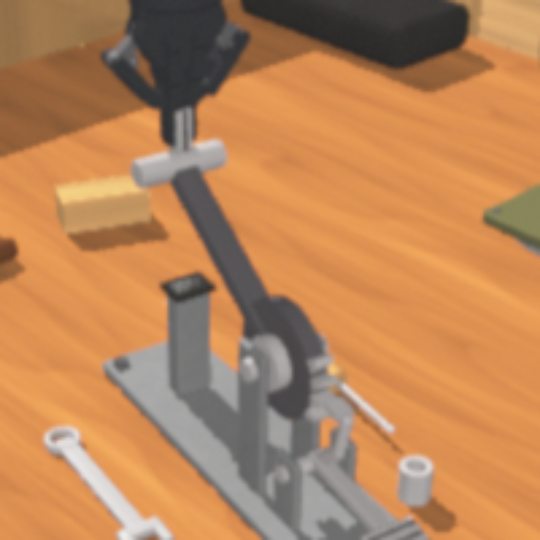

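The arm is following, at about 0.56 rad, with the fingers centred on the bar. Continue.

arm_command:
  steps:
    - [-2,0,6.5,0,0,0,1]
    - [-3,0,6.7,0,0,0,1]
    - [-3,0,6.7,0,0,0,1]
    - [-3.1,0,7,0,0,0,1]
    - [-2.9,0,7,0,0,0,1]
    - [-2.6,0,7.2,0,0,0,1]
    - [-2.3,0,7.2,0,0,0,1]
    - [0,0,0,0,0,0,1]

```text
time_s: 12.8
tcp_pos: [558.9, -86.1, 188.7]
eef_rot: [2.398, 2.026, -0.003]
wrist_force: [0.5, -1.4, 0.5]
gripper_width: -0.1
```

```bash
python3 - <<'E'
from h import *
s,R=st(); print(R.round(3)); snap('scene','s12')
i=cv2.imread('pics/s12.png')[120:340,250:450]; cv2.imwrite('pics/s12z.png',cv2.resize(i,None,fx=2.7,fy=2.7))
E
```

```text
t 12.8 tcp [558.9 -86.1 188.7] jack [-181.1   -0.3  188.7] F [ 0.5 -1.4  0.5] w -0.1 q [-0.23  0.32  1.58 -0.    1.24 -0.06]
[[ 0.167  0.986 -0.   ]
 [ 0.986 -0.167 -0.003]
 [-0.003  0.    -1.   ]]
```

View pics/s12z.png

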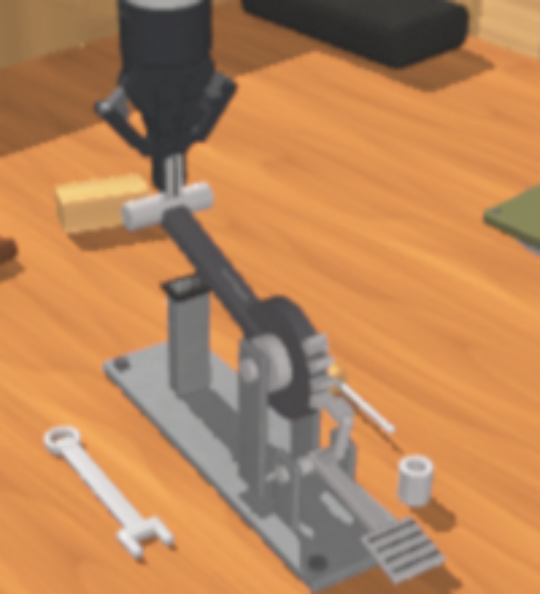

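arm_command:
  steps:
    - [-2.3,0,7.3,0,0,0,1]
    - [-1.7,0,7.4,0,0,0,1]
    - [-1.4,0,7.5,0,0,0,1]
    - [-1.1,0,7.5,0,0,0,1]
    - [-0.8,0,6,0,0,0,1]
    - [-0.4,0,4,0,0,0,1]
    - [-0.2,0,4,0,0,0,1]
    - [0,0,3,0,0,0,1]
    - [0,0,0,0,0,0,1]

```text
time_s: 13.6
tcp_pos: [557.5, -91.7, 142.1]
eef_rot: [-2.399, -2.028, 0.0]
wrist_force: [0.5, -0.5, 1.0]
gripper_width: 0.1
```

arm_command:
  steps:
    - [0,0,2,0,0,0,1]
    - [0,0,1,0,0,0,1]
    - [0,0,0,0,0,0,1]

```text
time_s: 13.85
tcp_pos: [557.5, -91.5, 139.5]
eef_rot: [-2.399, -2.028, 0.0]
wrist_force: [0.1, -2.1, 2.2]
gripper_width: 0.3
```

arm_command:
  steps:
    - [0,0,1,0,0,0,1]
    - [0,0,1,0,0,0,1]
    - [0,0,0,0,0,0,1]

```text
time_s: 14.1
tcp_pos: [557.6, -91.6, 138.3]
eef_rot: [2.399, 2.028, 0.0]
wrist_force: [-2.7, -2.2, 7.6]
gripper_width: 0.0
```

arm_command:
  steps:
    - [0,0,1,0,0,0,1]
    - [0,0,1,0,0,0,1]
    - [0,0,0,0,0,0,1]

```text
time_s: 14.35
tcp_pos: [557.7, -91.6, 138.1]
eef_rot: [2.398, 2.027, 0.001]
wrist_force: [-5.0, -1.3, 17.8]
gripper_width: 0.1
```

arm_command:
  steps:
    - [0,0,1,0,0,0,1]
    - [0,0,0,0,0,0,1]
    - [0,0,0,0,0,0,1]

```text
time_s: 14.6
tcp_pos: [557.7, -91.6, 138.0]
eef_rot: [2.398, 2.027, 0.002]
wrist_force: [-6.3, -1.7, 23.7]
gripper_width: -0.2
```

```bash
python3 - <<'E'
from h import *
s,R=st(); snap('scene','s13')
i=cv2.imread('pics/s13.png')[140:340,250:450]; cv2.imwrite('pics/s13z.png',cv2.resize(i,None,fx=2.9,fy=2.9))
E
```

```text
t 14.6 tcp [557.7 -91.6 138. ] jack [-1.867e+02 -1.000e-01  1.380e+02] F [-6.3 -1.7 23.7] w -0.2 q [-0.24  0.37  1.65 -0.    1.12 -0.07]
```

View pics/s13z.png

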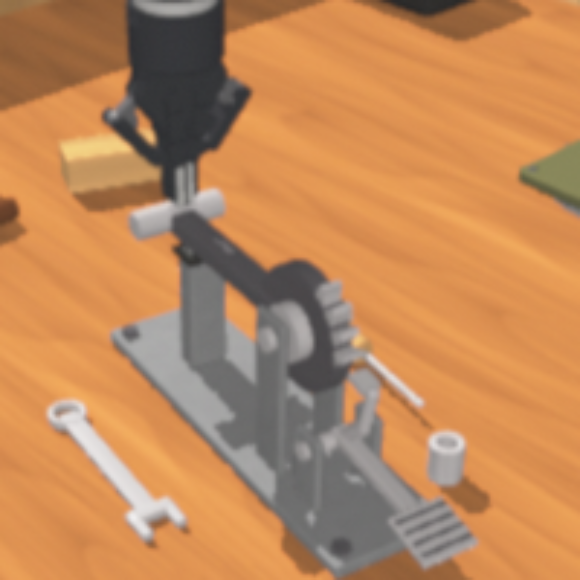

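The arm lies on its post: force rises to 24 N with no further travel. Now retreat straight up and check.

arm_command:
  steps:
    - [0,0,-6,0,0,0,1]
    - [0,0,-12,0,0,0,1]
    - [0,0,-25,0,0,0,1]
    - [0,0,-35,0,0,0,1]
    - [0,0,-35,0,0,0,1]
    - [0,0,-35,0,0,0,1]
    - [0,0,-25,0,0,0,1]
    - [0,0,-10,0,0,0,1]
    - [0,0,0,0,0,0,1]
    - [0,0,0,0,0,0,1]
    - [0,0,0,0,0,0,1]
    - [0,0,0,0,0,0,1]

```text
time_s: 15.65
tcp_pos: [556.3, -91.1, 314.9]
eef_rot: [-2.396, -2.025, 0.004]
wrist_force: [-0.2, -0.5, -0.7]
gripper_width: -0.2
```

```bash
python3 - <<'E'
from h import *
s,R=st(); snap('scene','s14'); snap('top','t14'); snap('wrist','w14'); st()
P,p=cloud('t14'); P0,_=cloud('t0')
J=((P-O)@np.stack([xj,yj,[0,0,1.]],1))
def box(a,b,c,d,e,f):
    m=(J[...,0]>a)&(J[...,0]<b)&(J[...,1]>c)&(J[...,1]<d)&(J[...,2]>e)&(J[...,2]<f); q=J[m]; print(len(q),q.mean(0).round(1) if len(q) else '',np.percentile(q[:,2],[50,90,98]).round(1) if len(q) else '')
    return q
print('bar');q=box(-215,-165,-45,-14,100,200); 
print('arm');q=box(-150,-60,-9,9,100,200); print(np.polyfit(q[:,0],q[:,2],1))
print('plate');q=box(138,182,-20,20,30,95); print(np.polyfit(q[:,0],q[:,2],1))
for n,(u,v) in dict(soc=(234,269),jar=(124,229),tin=(124,301),wr=(340,199),scr=(315,300),wood=(478,312),ham=(462,180)).items():
    print(n,P0[v,u].round(1),P[v,u].round(1))
d=cv2.absdiff(cv2.imread('pics/t0.png'),cv2.imread('pics/t14.png')).max(2); cv2.imwrite('pics/diff.png',d)
E
```

```text
t 15.65 tcp [556.3 -91.1 314.9] jack [-186.5    1.4  314.9] F [-0.2 -0.5 -0.7] w -0.2 q [-0.24  0.24  1.38  0.    1.53 -0.07]
t 15.8 tcp [556.9 -91.4 315.9] jack [-186.6    0.8  315.9] F [-0.1 -0.5  0.2] w 0.1 q [-0.24  0.24  1.38  0.    1.53 -0.07]
bar
35 [-189.8  -23.2  142.6] [142.9 144.4 145. ]
arm
316 [-99.4  -0.  137.9] [138.  140.3 141.5]
[7.07415129e-03 1.38638417e+02]
plate
306 [158.9   0.3  55.7] [55.6 60.1 62. ]
[-0.22194197 91.00107885]
soc [525.  170.4  32. ] [524.9 170.2  32.9]
jar [612.9 403.5  88.4] [613.1 404.   87.1]
tin [454.  388.5 112.4] [454.2 389.7 109.2]
wr [694.2 -82.3  -1. ] [505.1 -20.8 729.3]
scr [449.8 -14.3  24.1] [449.9 -14.3  22.3]
wood [ 412.7 -383.6   41.2] [ 412.7 -384.9   37.6]
ham [ 729.1 -377.3   23.5] [ 518.6 -125.6  733.5]
```

View pics/t14.png

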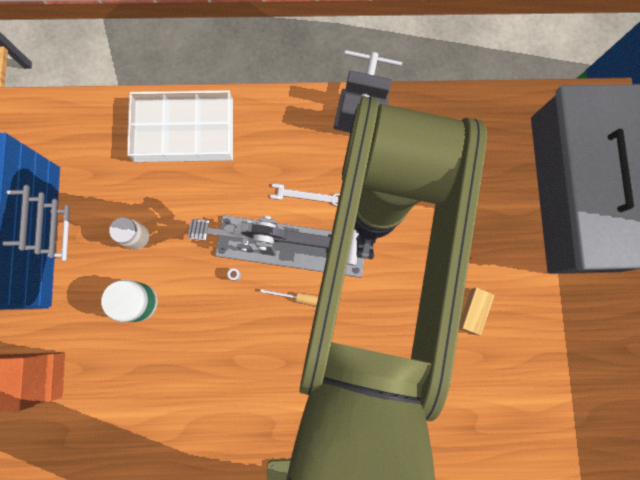

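View pics/s14.png

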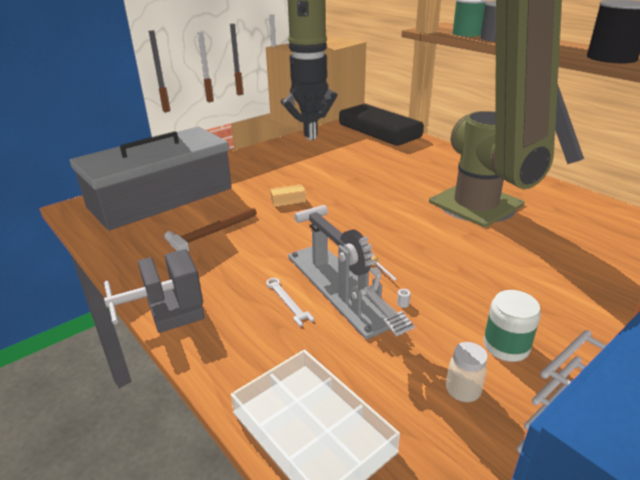

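The arm is level (slope 0.007) and the bar top is at about 144 mm. The plate slope is -0.222, so the pawl is fully free. The other objects are where they were, and the gripper is clear of everything.

```bash
python3 - <<'E'
from h import *
print(manip.hand_in())
E
```

```text
the job is handed in; nothing more can be done
None
```

I pressed the pawl's thumb plate down to its stop with the closed fingertips (about 17 N at the end). Then I pushed the cross bar down along its arc until it seated on the rest post (about 24 N, no further travel). I retreated straight up and handed the job in at about 15.8 s.

**Last checks:**
- **Lifting arm:** its slope measures 0.007 rad and the cross bar's top is at about 143–145 mm, against 144 mm expected.
- **Pawl:** the plate slope is 0.222 rad with its centre at about 56 mm, so the pawl is fully free.
- **Other things on the bench:** the socket, jar, tin, screwdriver and wood block measured the same as at the start, to within the depth noise. In the last top view the robot hid the points I had measured on the wrench and hammer. In the scene picture both look unmoved.
- **Gripper:** it ended about 175 mm above the bar with wrist force near 0.

**One disagreement:** the closed fingertips came out about 7–10 mm above the reported TCP height, not 25 mm below it as the text says. I went by the pictures and contact force instead.

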